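Switch the seesaw gate and run the next lot of balls down the other chute

TASK

The four steel balls waiting behind the stop slide are the next lot and belong in the other bin, not the one the seesaw gate is set to now. With the fingertips, first press the raised end of the gate down by its finger plate until the gate rocks over and rests on its other side, then push the stop slide's tab in towards the chute (to the robot's left) so that the slide opens and all four balls run down the other chute into the bin. Pick nothing up, do not touch the balls, leave the bins and everything else on the table where they are, and finish with the hand clear.

Things in the scene. Friction and masses are not known exactly. Their poses are not given: they have to be found in the camera images.
- station: Ball sorting station: plywood base board 400 x 340 x 15 mm on the table, fixed, turned by up to 15 degrees. Frame: origin on the table straight under the gate's pivot, x away from the robot along the infeed chute (uphill), y to the robot's left along the gate, z up. Outlet chutes slope outwards from y = +-88 mm to y = +-208 mm over the bins; tops of their walls at most 150 mm high.
- infeed_lip (a point): Middle of the lower end of the infeed chute's floor, at station x 16, y 0 mm, 178 mm above the table. The chute is a 24 mm wide aluminium channel rising along station x to x = 250 mm (floor 211 mm high), with side walls 22 mm high; it ends over the middle of the gate. An empty feed hopper 90 mm wide joins its upper end.
- gate (a joint): Seesaw gate: steel trough 200 mm long (station y), 48 mm wide, on a shaft along station x 150 mm high. Radians, a stop at each end, +0.20 (left +y end up, balls run right) and -0.20 (right end up, balls run left); it starts resting on one. An over-centre spring holds it: the raised plate takes about 2.5 N at first, nothing at level, then it snaps over by itself and stays.
- plate_left (a point): Middle of the top of the gate's left finger plate: flat, 44 mm (x) by 42 mm (y), 3 mm thick, dark rubber pad, on the gate's robot side. From the pivot in the gate's frame: x -46, y +72, z +29 mm; 193 mm above the table when raised, 164 mm when down, moving 12 mm outwards on the way down. Open above; within 32 mm of the pivot the gate stands up to 25 mm higher than the plate.
- plate_right (a point): The same for the right finger plate, mirrored: x -46, y -72, z +29 mm from the pivot.
- slide (a joint): Stop slide across the infeed chute at station x = 75 mm; its blade holds the balls back. Metres, 0 (shut) to 0.034 (fully open, end stop), opened by pushing its tab to the left (station +y); the balls run once it is past about 0.024 to 0.027. Friction about 1.5 N; it stays where it is left and may start open by up to 3 mm.
- slide_tab (a point): Middle of the outer face (looking right, station -y) of the slide's upright steel push tab, right of the infeed chute: 34 mm wide (x), 40 mm high (z), 4 mm thick. At slide 0 it is at station x 75, y -64 mm; 233 mm above the table (tab from 213 to 253 mm); it moves with the slide. To its right is free air, all things there below 155 mm.
- bin_left: Green plastic picking bin, loose, long side along station y, standing under the end of the left outlet chute with its low lip towards the station: 160 mm long (own x, lip at -x), 100 mm wide (own y), 75 mm high, 3 mm walls. Origin: centre of its underside, near station y = +270 mm.
- bin_right: The same kind of bin under the end of the right outlet chute, near station y = -270 mm, own x pointing away from the station.
- ball1_center (a point): Centre of a loose steel ball, 20 mm in diameter, about 33 g; number 1 in the row waiting behind the stop slide, counted from the slide (at the start near station x = 87 mm, height 198 mm).
- ball2_center (a point): Centre of a loose steel ball, 20 mm in diameter, about 33 g; number 2 in the row waiting behind the stop slide, counted from the slide (at the start near station x = 107 mm, height 201 mm).
- ball3_center (a point): Centre of a loose steel ball, 20 mm in diameter, about 33 g; number 3 in the row waiting behind the stop slide, counted from the slide (at the start near station x = 127 mm, height 204 mm).
- ball4_center (a point): Centre of a loose steel ball, 20 mm in diameter, about 33 g; number 4 in the row waiting behind the stop slide, counted from the slide (at the start near station x = 147 mm, height 207 mm).
- jar: Bystander: closed glass jar with a black cap, 56 mm in diameter, 75 mm high, on the table in front of the left outlet chute; origin at its underside.
- bushing: Bystander: brass flanged bushing, 26 mm in diameter, 28 mm high, standing on the front strip of the base board; origin at its underside.
- screwdriver: Bystander: screwdriver with a yellow handle, 170 mm long, lying in front of the base board, on the robot's side.
- tape: Bystander: roll of clear tape, 90 mm in diameter, 24 mm high, lying on the table in front of the right outlet chute.
- count_board: Bystander: wooden counting board with ten holes, 90 x 190 x 18 mm, on the table at the left behind the left outlet chute.
- mug: Bystander: white mug, 80 mm in diameter, 92 mm high, on the table in front of the left bin.
Not all that is in view belongs to the job. Leave any blue look-alike of the bin_right alone.

How it is judged:
By the outcome, as a careful person would: the job done as asked, in the order asked, and still so for the second after the job is handed in, with the robot touching nothing.
It also fails if it takes over 38 s, if anything falls off the work surface, if the arm or the gripper's body presses on something with over 40 N, if the wrist force passes 120 N, or if a joint passes its speed limit or range.

ROBOT

A 6-joint arm with a two-finger parallel gripper is mounted at the origin on the work surface. World frame = base frame: x ahead of the robot, y to its left, z up, the work surface at z = 0. Lengths are in mm, angles in rad, forces in N, time in s.
With the tool pointing down it reaches from about 275 to 850 mm from the base axis. Payload 19 kg.
Tool frame: the origin (TCP) lies on the centre line of the jaws, within the pads' length; the fingertips stand 14 mm ahead of it and the grasp point (between the pads) lies 5 mm behind it; z points along the fingers, y is the line along which they close (so a half turn about z gives the same grasp; the last joint's range is limited). The gripper opens to 85 mm and grips with 20 to 120 N. Pads are 22 mm wide; open, the fingers measure 114 mm over their backs; the gripper's body (76 mm by 85 mm) begins 54 mm behind the grasp point. The pads swing forward as they close: fully open they stand 13 mm farther back than shut.
Start: joints at [-1.365, 0.15, 1.437, -0, 1.554, -0.134], TCP at [191.62, -542.101, 245.267] pointing down, gripper open.
Joint ranges: [-2.8, 2.8], [-0.68, 2.1], [0.12, 2.68], [-1.39, 4.53], [0.16, 2.79], [-2.81, 2.81]. Speed limits (rad/s): [1.89, 1.89, 2.22, 3.01, 3.01, 3.01].

INTERFACE

Orientations are given as [roll, pitch, yaw] about the fixed x, y, z axes, in that order (R = Rz(yaw) Ry(pitch) Rx(roll)).
In Python, from bench import r gives the robot as it stands.
- The arm moves only by the tool jog_arm, never from a script. Its argument "targets" is a list of rows, each an object with "delta_pos": the shift along the tool's x, y, z in m, a list of three; "twist": the turn about the tool's z in rad. A call has exactly 10 rows; each row shifts and turns the commanded pose from where the row before left it, along the tool's axes as they then stand; what a row does not reach is not made up. A row lasts 1/12 s, in which the tool goes at most 41.7 mm and 7.16 degrees, less where a joint would pass 70% of its speed; a pose out of reach is approached as far as the arm can. A call with a gripper value outside its range is refused whole. "jaw" is the opening, from 0 (shut) to 1 (fully open), set as the call begins (left out, the last holds). The fingers move at their own pace and stop on an object; "squeeze" is the grip in N (left out, the last holds). Time passes only in rows, so rows that do not move let the fingers close, or fill a call up. It gives the time, the measured TCP pose, the force, the opening and the grip force at its end, in the units of the state.
- r.sense(): the state, without advancing time (a new reading comes with each control period).
- r.snapshot(name): name is "scene" or "top" or "wrist"; returns the picture (384x512x3 uint8, red, green, blue); there is no depth.
- r.get_calibration(name): a dict with "fx", "fy", "cx", "cy" (pixels), "T" (4x4, takes a point from camera to world coordinates); the wrist camera has in their place "T_tool_cam" (4x4, takes a point from camera to tool coordinates, whose origin is the TCP and whose axes are the flange's). Camera axes: x right, y down, z forward; pixel columns grow to the right and rows downward; lengths in mm; the calibration is good to about 2 mm. A picture is of the moment at which its call begins: read the wrist's pose just before it. get_calibration takes no time and is no camera call.
- r.hand_in(): hands the job in; it is judged then, once.
The state is a dict: "clock": time; "joint_positions": joint angles; "dq": joint speeds; "effort": joint torques, N m; "position": TCP position; "orientation": TCP orientation; "force": force on the tool from outside, world axes, zero at the start; "moment": the same for the moment, N m; "gripper_width": finger opening in mm; "grip_force": force on a finger pad.
Only numpy, scipy, OpenCV 4.12 (cv2) and the standard library are available. Lean on these libraries where they do the work, as an engineer would, in place of code of your own. Each camera call takes 0.05 s, during which the arm holds its last target. There are 200 camera calls.

## Working session

There is one attempt and no reset: what is moved stays moved. The work goes in short steps, Python scripts to look and compute and a tool call to move; the robot and the scene stay as the last step left them, time stands still between calls to the robot, and variables do not carry over. Pictures are saved under pics/ and viewed, at most 10 in all, crops included, and the job is handed in when it is done.

Besides the shell and the picture viewer there is one more tool, called after "Request:" as name(argument=value, ...) on one line, values as JSON. jog_arm: Moves the arm, as the interface text tells. Its arguments: {"type":"object","properties":{"targets":{"type":"array","items":{"type":"object","properties":{"delta_pos":{"type":"array","items":{"type":"number"}},"twist":{"type":"number"}}}},"jaw":{"type":"number"},"squeeze":{"type":"number"}},"required":["targets"]}

```bash
mkdir -p pics; python3 - <<'E'
from bench import r
import cv2,numpy as np
s=r.sense();print(s['clock'],s['position'],s['orientation'],s['gripper_width'])
for n in("scene","top"):
    p=r.snapshot(n);cv2.imwrite(f"pics/{n}0.png",p[:,:,::-1]);c=r.get_calibration(n);print(n,c)
print(r.get_calibration("wrist"))
E
```

```text
0.0 [ 191.59787222 -541.91967262  244.70965686] [-3.14047571e+00 -1.84682250e-04  3.39781093e-01] 85.51889330729118
scene {'fx': 360.20390928527377, 'fy': 360.20390928527377, 'cx': 258.4954233768884, 'cy': 188.38806852948719, 'T': array([[-1.69752043e-01,  8.04659210e-01, -5.68953250e-01,
         1.04637465e+03],
       [ 9.85461847e-01,  1.34491719e-01, -1.03811976e-01,
         3.13792600e+01],
       [-7.01376226e-03, -5.78304015e-01, -8.15791195e-01,
         9.00689910e+02],
       [ 0.00000000e+00,  0.00000000e+00,  0.00000000e+00,
         1.00000000e+00]])}
top {'fx': 348.0602560158836, 'fy': 348.0602560158836, 'cx': 247.6894538881269, 'cy': 191.01272393338814, 'T': array([[ 1.97822489e-02, -9.97675563e-01,  6.52083786e-02,
         4.61031639e+02],
       [-9.99767351e-01, -2.03002086e-02, -7.29009818e-03,
        -4.76835236e+01],
       [ 8.59689649e-03, -6.50489934e-02, -9.97845039e-01,
         1.08427314e+03],
       [ 0.00000000e+00,  0.00000000e+00,  0.00000000e+00,
         1.00000000e+00]])}
{'fx': 295.3489564874903, 'fy': 295.3489564874903, 'cx': 252.42850901123046, 'cy': 185.46692784371118, 'T_tool_cam': array([[ 4.44413884e-05, -9.52781414e-01, -3.03657004e-01,
         7.83674096e+01],
       [ 9.99999465e-01, -2.71346511e-04,  9.97754947e-04,
         5.82914212e-01],
       [-1.03303864e-03, -3.03656886e-01,  9.52780892e-01,
        -1.27698029e+02],
       [ 0.00000000e+00,  0.00000000e+00,  0.00000000e+00,
         1.00000000e+00]])}
```

View pics/scene0.png

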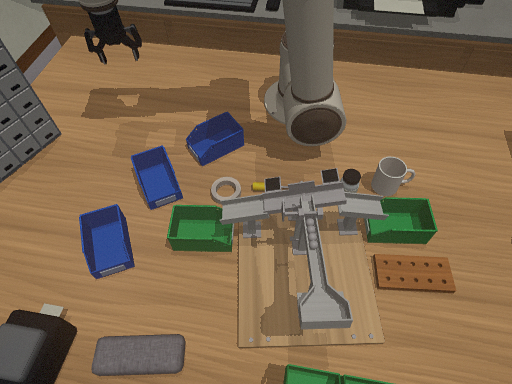

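View pics/top0.png

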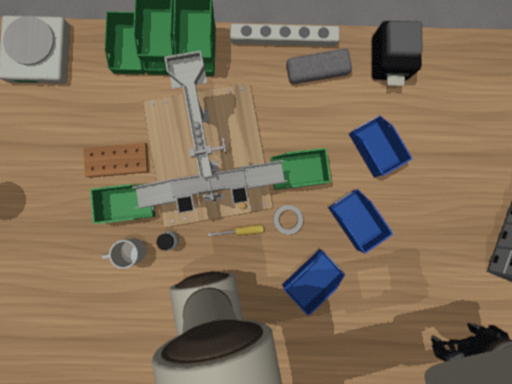

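The scene shows the station with the gate across the middle, its plates near scene (274,184) and (330,176). In the top view they are near (184,204) and (240,195), with the slide near (208,150). I'll zoom in on both.

```bash
python3 - <<'E'
import cv2,numpy as np
a=cv2.imread("pics/scene0.png")[150:270,210:400];b=cv2.imread("pics/top0.png")[125:225,130:290]
a=cv2.resize(a,None,fx=4,fy=4,interpolation=cv2.INTER_CUBIC);b=cv2.resize(b,None,fx=5,fy=5,interpolation=cv2.INTER_CUBIC)
cv2.imwrite("pics/zs.png",a);cv2.imwrite("pics/zt.png",b)
E
```

```text
(no output)
```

View pics/zs.png

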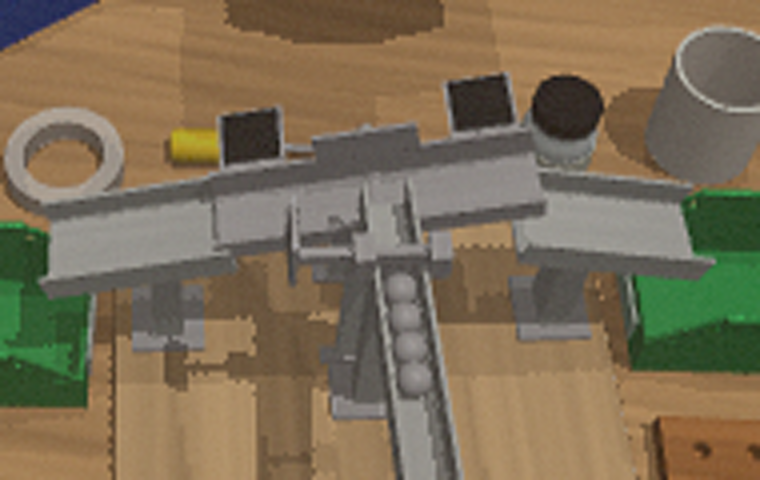

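View pics/zt.png

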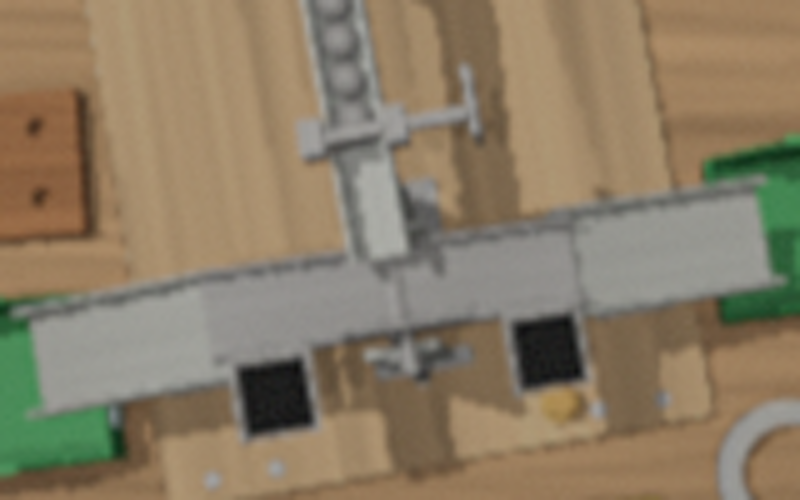

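The zoomed pictures show the rubber plates in the top view at about (185,204) for the left and (240,195) for the right. In the scene view they are at (330,176) and (273,184). The tab is at top (224,146) and the balls are in the chute. The left end of the gate (+y) looks raised, so I'll triangulate to check.

```bash
cat >h.py <<'E'
import cv2,numpy as np
from bench import r
def ray(n,uv,T=None):
    c=r.get_calibration(n);T=c["T"] if T is None else T
    d=T[:3,:3]@[(uv[0]-c["cx"])/c["fx"],(uv[1]-c["cy"])/c["fy"],1];return T[:3,3],d/np.linalg.norm(d)
def tri(a,b):
    (p,d),(q,e)=a,b;t=np.linalg.lstsq(np.c_[d,-e],q-p,rcond=None)[0]
    A,B=p+t[0]*d,q+t[1]*e;return (A+B)/2,np.linalg.norm(A-B)
def plane(a,z): return a[0]+a[1]*(z-a[0][2])/a[1][2]
def dark(img,uv,w=12):
    x,y=map(int,uv);g=cv2.cvtColor(img,cv2.COLOR_BGR2GRAY)[y-w:y+w,x-w:x+w]
    n,l,s,c=cv2.connectedComponentsWithStats((g<75).astype('u1'));k=l[w,w] or 1+s[1:,4].argmax();return c[k]+[x-w,y-w],s[k]
E
python3 - <<'E'
from h import *
S=cv2.imread("pics/scene0.png");T=cv2.imread("pics/top0.png")
for n,s,t in(("L",(330,176),(185,204)),("R",(273,184),(240,195))):
    a,sa=dark(S,s);b,sb=dark(T,t);print(n,a,sa,b,sb);P,e=tri(ray("scene",a),ray("top",b));print(P.round(1),e.round(1), plane(ray("top",b),193).round(1),plane(ray("top",b),164).round(1))
for s in((295+0,201.5),(283.5,218)):pass
for z in(253,):
    print("tab",[plane(ray("top",(130+u/5,125+v/5)),z).round(1) for u,v in((465,70),(477,135),(472,103))])
print("tabscene",plane(ray("scene",(283,206)),253).round(1))
# balls, chute floor edge, lip
print("balls",[plane(ray("top",(130+u/5,125+v/5)),198).round(1) for u,v in((347,83),(340,41))])
print("lip",plane(ray("top",(130+380/5,125+258/5)),178).round(1))
E
```

```text
L [329.64       175.34285714] [  4   5  16  14 175] [184.57142857 203.86857143] [  5   5  15  15 175]
[483.1 107.5 190.5] 1.1 [483.1 106.5 193. ] [483.8 111.5 164. ]
R [272.27329193 183.83229814] [  5   5  14  14 161] [239.11042945 194.91411043] [  5   5  14  15 163]
[510.5 -31.3 160.5] 1.2 [508.8 -32.4 193. ] [510.4 -31.9 164. ]
tab [array([640. ,   8.4, 253. ]), array([608.5,   1.8, 253. ]), array([624. ,   4.6, 253. ])]
tabscene [631.4   8.2 253. ]
balls [array([643.8,  72.6, 198. ]), array([665.6,  76.8, 198. ])]
lip [555.8  55.4 178. ]
```

The left end is raised (pad z 190, against 161 on the right). That puts the station yaw at about 0.194 rad and the origin near (541,52). Other things that could be mistaken for the targets:
- **Plates:** the right plate at top (239,195), which is down.
- **Tab:** the shaft end at top (212,196).

I choose the left plate at top (185,204). I'm shutting the jaws, rising and going over.

Request:
jog_arm(targets=[{"delta_pos": [0,0,-0.0375],"twist": 0.073},{"delta_pos": [0,0,-0.0375],"twist": 0.073},{"delta_pos": [0.0206,-0.0293,0],"twist": 0},{"delta_pos": [0.0206,-0.0293,0],"twist": 0},{"delta_pos": [0.0206,-0.0293,0],"twist": 0},{"delta_pos": [0.0206,-0.0293,0],"twist": 0},{"delta_pos": [0.0206,-0.0293,0],"twist": 0},{"delta_pos": [0.0206,-0.0293,0],"twist": 0},{"delta_pos": [0.0206,-0.0293,0],"twist": 0},{"delta_pos": [0.0206,-0.0293,0],"twist": 0}], jaw=0)

```text
clock: 0.93
position: [308.4, -278.6, 320.1]
orientation: [-3.141, -0.0, 0.193]
force: [1.2, -0.1, 0.4]
gripper_width: -0.1
grip_force: 0.0
```

Request:
jog_arm(targets=[{"delta_pos": [0.0206,-0.0293,0],"twist": 0},{"delta_pos": [0.0206,-0.0293,0],"twist": 0},{"delta_pos": [0.0206,-0.0293,0],"twist": 0},{"delta_pos": [0.0206,-0.0293,0],"twist": 0},{"delta_pos": [0.0206,-0.0293,0],"twist": 0},{"delta_pos": [0.0206,-0.0293,0],"twist": 0},{"delta_pos": [0.0206,-0.0293,0],"twist": 0},{"delta_pos": [0.0206,-0.0293,0],"twist": 0},{"delta_pos": [0.0206,-0.0293,0],"twist": 0},{"delta_pos": [0.0206,-0.0293,0],"twist": 0}])

```text
clock: 1.77
position: [454.1, 48.8, 320.2]
orientation: [-3.142, -0.0, 0.194]
force: [1.2, -0.6, -0.4]
gripper_width: 0.1
grip_force: 0.0
```

Request:
jog_arm(targets=[{"delta_pos": [0.0198,-0.0282,0],"twist": 0},{"delta_pos": [0.0198,-0.0282,0],"twist": 0},{"delta_pos": [0,0,0.02],"twist": 0},{"delta_pos": [0,0,0.02],"twist": 0},{"delta_pos": [0,0,0.02],"twist": 0},{"delta_pos": [0,0,0],"twist": 0},{"delta_pos": [0,0,0],"twist": 0},{"delta_pos": [0,0,0],"twist": 0},{"delta_pos": [0,0,0],"twist": 0},{"delta_pos": [0,0,0],"twist": 0}])

```text
clock: 2.6
position: [482.2, 109.7, 261.5]
orientation: [3.142, -0.002, 0.194]
force: [0.3, 0.4, 0.6]
gripper_width: -0.1
grip_force: 0.0
```

```bash
python3 - <<'E'
from h import *
s=r.sense();print(s['position'],s['force'])
cv2.imwrite("pics/w1.png",r.snapshot("wrist")[:,:,::-1])
E
```

```text
[482.23959577 109.70222333 261.49517316] [0.25316542 0.37643263 0.57964111]
```

View pics/w1.png

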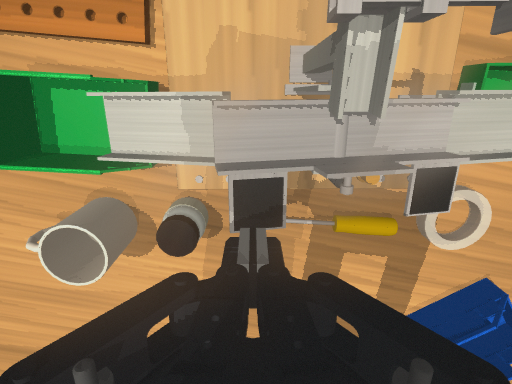

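The wrist view shows the left plate's pad centred at (258,202), with the shut fingertips at about (253,232). I'll check the pad against the tool.

```bash
python3 - <<'E'
from h import *
c=r.get_calibration("wrist")["T_tool_cam"]
for uv,z in(((258.5,202.5),193),((433,191),164)):
    o,d=ray("wrist",uv,c)
    t=(261.5-z-o[2])/d[2];print((o+t*d).round(1))
E
```

```text
[ 3.3  5.  68.5]
[  2.  146.2  97.5]
```

Request:
jog_arm(targets=[{"delta_pos": [0.002,0,0.02],"twist": 0},{"delta_pos": [0,0,0.02],"twist": 0},{"delta_pos": [0,0,0.005],"twist": 0},{"delta_pos": [0,0,0.004],"twist": 0},{"delta_pos": [0,0,0.004],"twist": 0},{"delta_pos": [0,0,0.004],"twist": 0},{"delta_pos": [0,0,0.004],"twist": 0},{"delta_pos": [0,0,0.004],"twist": 0},{"delta_pos": [0,0,0.003],"twist": 0},{"delta_pos": [0,0,0],"twist": 0}])

```text
clock: 3.48
position: [483.7, 110.1, 191.7]
orientation: [-3.142, 0.001, 0.194]
force: [-0.1, -0.3, 0.4]
gripper_width: -0.4
grip_force: 0.0
```

Request:
jog_arm(targets=[{"delta_pos": [0,0,0.002],"twist": 0},{"delta_pos": [0,0,0.002],"twist": 0},{"delta_pos": [0,0,0.002],"twist": 0},{"delta_pos": [0,0,0],"twist": 0},{"delta_pos": [0,0,0],"twist": 0},{"delta_pos": [0,0,0],"twist": 0},{"delta_pos": [0,0,0],"twist": 0},{"delta_pos": [0,0,0],"twist": 0},{"delta_pos": [0,0,0],"twist": 0},{"delta_pos": [0,0,0],"twist": 0}])

```text
clock: 4.32
position: [483.9, 110.2, 186.4]
orientation: [-3.141, -0.0, 0.194]
force: [0.2, -0.5, -0.0]
gripper_width: 0.3
grip_force: 0.0
```

```bash
python3 - <<'E'
from h import *
s=r.sense();print(s['position'],s['force'])
T=r.snapshot("top")[:,:,::-1].copy();S=r.snapshot("scene")[:,:,::-1].copy();cv2.imwrite("pics/s2.png",S);cv2.imwrite("pics/t2.png",T)
a,sa=dark(S,(272,184),10);b,sb=dark(T,(239,195),10);print(sa,sb);print(tri(ray("scene",a),ray("top",b)))
E
```

```text
[483.89048121 110.21299486 186.38447919] [ 0.15689711 -0.46998613 -0.01858923]
[  8   0  12  10 105] [  0   3  14  16 177]
(array([507.7868766 , -21.61733069, 183.12591254]), np.float64(1.1576419366478832))
```

The right plate has come up, so the gate has rocked over. I'm lifting off and moving to the tab's outer side.

Request:
jog_arm(targets=[{"delta_pos": [0,0,-0.0335],"twist": 0},{"delta_pos": [0,0,-0.0335],"twist": 0},{"delta_pos": [0,0,-0.0335],"twist": 0},{"delta_pos": [0,0,-0.0335],"twist": 0},{"delta_pos": [0.02,0.0297,0],"twist": 0},{"delta_pos": [0.02,0.0297,0],"twist": 0},{"delta_pos": [0.02,0.0297,0],"twist": 0},{"delta_pos": [0.02,0.0297,0],"twist": 0},{"delta_pos": [0.02,0.0297,0],"twist": 0},{"delta_pos": [0.02,0.0297,0],"twist": 0}])

```text
clock: 5.25
position: [637.0, -43.0, 320.2]
orientation: [-3.141, -0.0, 0.194]
force: [0.6, -0.1, 0.4]
gripper_width: 0.3
grip_force: 0.0
```

```bash
python3 - <<'E'
from h import *
s=r.sense();print(s['position'],s['force'])
T=r.snapshot("top")[:,:,::-1].copy();S=r.snapshot("scene")[:,:,::-1].copy()
for g in((329,179),):
    a,sa=dark(S,g);b,sb=dark(T,(184,205));print(a,sa,b,sb);print(tri(ray("scene",a),ray("top",b)))
w=r.snapshot("wrist")[:,:,::-1];cv2.imwrite("pics/w3.png",np.vstack([np.hstack([cv2.resize(S[150:270,210:400],(400,253)),cv2.resize(T[125:225,130:290],(400,250))[:250].__class__ and cv2.resize(T[125:225,130:290],(400,253))]),cv2.resize(w,(800,600))[120:460]]))
E
```

```text
[636.96242401 -43.0161218  320.17421902] [ 0.55606892 -0.07449777  0.36925174]
[332.38853503 182.11464968] [  8   9  16  13 157] [175.38888889 208.05555556] [ 2  9  3 12 18]
(array([473.21525208, 128.5803688 , 154.58551088]), np.float64(16.931015361124263))
```

View pics/w3.png

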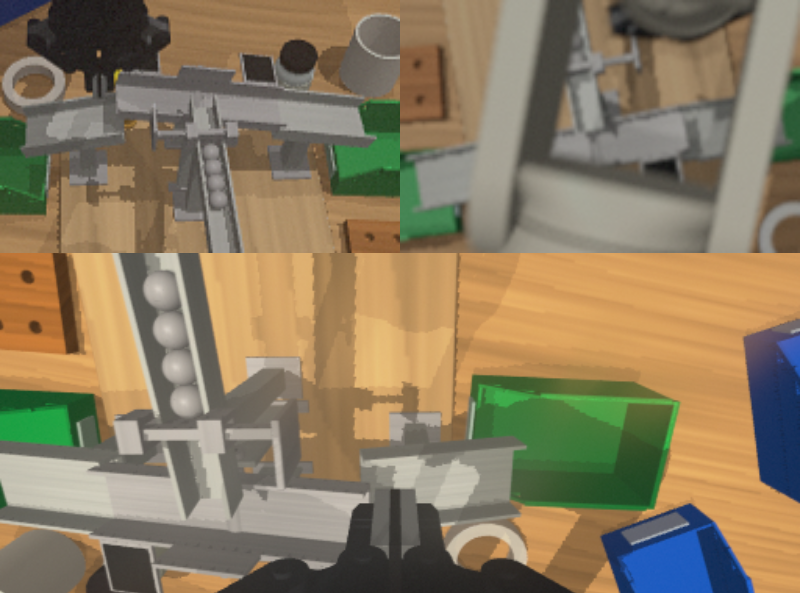

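The gate now lies the other way: left plate down, right end up. The tab is near composite (285,445). I'll check its offset from the tool.

```bash
python3 - <<'E'
from h import *
c=r.get_calibration("wrist")["T_tool_cam"]
for (u,v),z in(((274,403),253),((272,487),253),((281,445),253),((298,402),213),((298,460),213)):
    o,d=ray("wrist",(u/1.5625,(v-133)/1.5625),c)
    t=(320.2-z-o[2])/d[2];print((o+t*d).round(1))
E
```

```text
[ 25.5 -51.9  67.2]
[-14.9 -56.1  67.2]
[  5.9 -50.3  67.2]
[ 15.1 -50.  107.2]
[-17.8 -52.1 107.2]
```

Request:
jog_arm(targets=[{"delta_pos": [0,0,0.027],"twist": 0},{"delta_pos": [0,0,0.027],"twist": 0},{"delta_pos": [0,0,0.027],"twist": 0},{"delta_pos": [0,0,0],"twist": 0},{"delta_pos": [0,-0.01,0],"twist": 0},{"delta_pos": [0,-0.01,0],"twist": 0},{"delta_pos": [0,-0.008,0],"twist": 0},{"delta_pos": [0,0,0],"twist": 0},{"delta_pos": [0,0,0],"twist": 0},{"delta_pos": [0,0,0],"twist": 0}])

```text
clock: 6.23
position: [630.7, -13.9, 240.1]
orientation: [3.141, -0.001, 0.194]
force: [0.5, -0.2, 0.5]
gripper_width: 0.1
grip_force: 0.0
```

```bash
python3 - <<'E'
from h import *
s=r.sense();print(s['position'],s['force'])
S=r.snapshot("scene")[:,:,::-1];w=r.snapshot("wrist")[:,:,::-1]
cv2.imwrite("pics/w4.png",np.hstack([cv2.resize(S[170:270,220:340],(400,333)),cv2.resize(w[100:384,100:400],(352,333))]))
E
```

```text
[630.7212382  -13.940179   240.05848461] [ 0.50019206 -0.16558491  0.54370381]
```

View pics/w4.png

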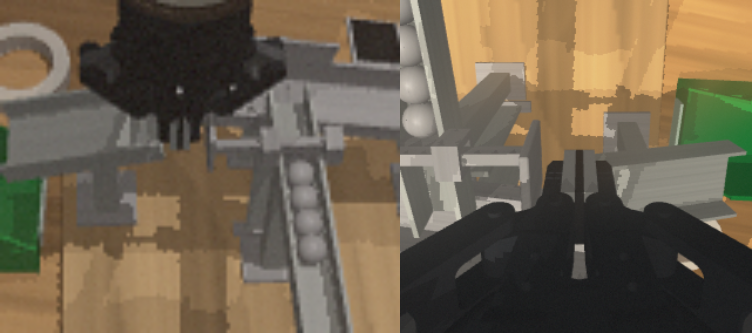

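The fingers stand just right of the tab at tab height, clear and in line. Pushing.

Request:
jog_arm(targets=[{"delta_pos": [0,-0.005,0],"twist": 0},{"delta_pos": [0,-0.005,0],"twist": 0},{"delta_pos": [0,-0.005,0],"twist": 0},{"delta_pos": [0,-0.005,0],"twist": 0},{"delta_pos": [0,-0.005,0],"twist": 0},{"delta_pos": [0,-0.005,0],"twist": 0},{"delta_pos": [0,-0.004,0],"twist": 0},{"delta_pos": [0,0,0],"twist": 0},{"delta_pos": [0,0,0],"twist": 0},{"delta_pos": [0,0,0],"twist": 0}])

```text
clock: 7.17
position: [624.1, 19.3, 239.4]
orientation: [-3.141, -0.0, 0.194]
force: [-0.1, 0.3, 0.3]
gripper_width: 0.2
grip_force: 0.0
```

```bash
python3 - <<'E'
from h import *
s=r.sense();print(s['position'],s['force'])
S=r.snapshot("scene")[:,:,::-1];w=r.snapshot("wrist")[:,:,::-1]
cv2.imwrite("pics/w5.png",np.hstack([cv2.resize(S[170:270,220:340],(400,333)),cv2.resize(w[100:384,100:400],(352,333))]))
E
```

```text
[624.05980214  19.31004602 239.35494857] [-0.09659202  0.30564904  0.28364376]
```

View pics/w5.png

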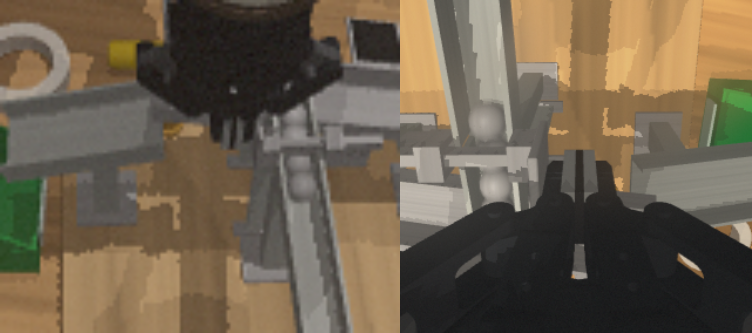

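The balls are running under the opened slide. I'll push gently a little further towards the end stop.

Request:
jog_arm(targets=[{"delta_pos": [0,-0.001,0],"twist": 0},{"delta_pos": [0,-0.001,0],"twist": 0},{"delta_pos": [0,-0.001,0],"twist": 0},{"delta_pos": [0,-0.001,0],"twist": 0},{"delta_pos": [0,0,0],"twist": 0},{"delta_pos": [0,0,0],"twist": 0},{"delta_pos": [0,0,0],"twist": 0},{"delta_pos": [0,0,0],"twist": 0},{"delta_pos": [0,0,0],"twist": 0},{"delta_pos": [0,0,0],"twist": 0}])

```text
clock: 8.1
position: [623.2, 23.2, 239.3]
orientation: [-3.141, 0.0, 0.194]
force: [0.2, -1.6, -0.9]
gripper_width: -0.4
grip_force: 0.8
```

Request:
jog_arm(targets=[{"delta_pos": [0,0.02,0],"twist": 0},{"delta_pos": [0,0.02,0],"twist": 0},{"delta_pos": [0,0.02,0],"twist": 0},{"delta_pos": [0,0.02,-0.02],"twist": 0},{"delta_pos": [0,0.02,-0.03],"twist": 0},{"delta_pos": [0,0.02,-0.03],"twist": 0},{"delta_pos": [0,0.03,0],"twist": 0},{"delta_pos": [0,0.03,0],"twist": 0},{"delta_pos": [0,0.03,0],"twist": 0},{"delta_pos": [0,0.03,0],"twist": 0}])

```text
clock: 8.93
position: [669.6, -213.5, 319.4]
orientation: [-3.141, -0.0, 0.194]
force: [0.7, 0.1, 0.2]
gripper_width: -0.1
grip_force: 0.0
```

Request:
jog_arm(targets=[{"delta_pos": [0,0.03,0],"twist": 0},{"delta_pos": [0,0.03,0],"twist": 0},{"delta_pos": [0,0.03,0],"twist": 0},{"delta_pos": [0,0.03,0],"twist": 0},{"delta_pos": [0,0.03,0],"twist": 0},{"delta_pos": [0,0,0],"twist": 0},{"delta_pos": [0,0,0],"twist": 0},{"delta_pos": [0,0,0],"twist": 0},{"delta_pos": [0,0,0],"twist": 0},{"delta_pos": [0,0,0],"twist": 0}])

```text
clock: 9.77
position: [698.5, -358.3, 320.0]
orientation: [3.141, -0.001, 0.195]
force: [-0.5, 0.3, 0.1]
gripper_width: -0.3
grip_force: 0.0
```

```bash
python3 - <<'E'
from h import *
s=r.sense();print(s['clock'],s['position'],s['force'])
S=r.snapshot("scene")[:,:,::-1];T=r.snapshot("top")[:,:,::-1]
cv2.imwrite("pics/w6.png",np.hstack([cv2.resize(S[130:290,150:450],(450,240),interpolation=2),cv2.resize(T[110:240,80:340],(350,240))]).repeat(1,0))
cv2.imwrite("pics/w6.png",np.vstack([cv2.resize(S[150:260,200:450],(750,330),interpolation=2),cv2.resize(T[130:230,80:340],(750,260))]))
E
```

```text
9.7667 [ 698.48144915 -358.34608145  320.0425269 ] [-0.48114848  0.3125766   0.14266228]
```

View pics/w6.png

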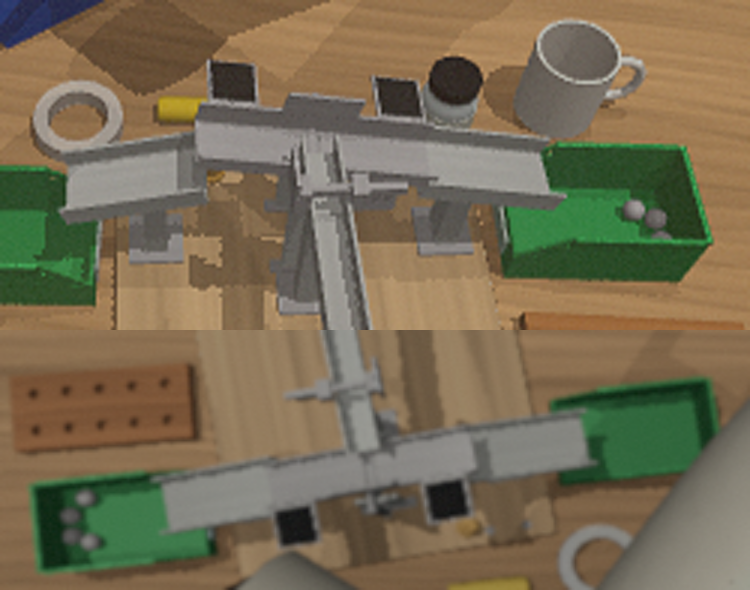

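All four balls lie in the left bin, at composite (85,497), (70,517), (71,537) and (90,541). The chute is empty, the gate is over and the hand is clear.

```bash
python3 -c "
from bench import r
print(r.hand_in())"
```

```text
the job is handed in; nothing more can be done
None
```

The job is handed in: the gate is rocked over, the slide is open, all four balls are in the left bin, and the hand is clear, at about 10 s on the robot's clock.

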